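# Unclamp a drilled block with a tommy bar and push it down the drop chute

## Robot

A 6-joint arm with a two-finger parallel gripper is mounted at the origin on a cart in front of the work surface, level with it; the furniture and walls round the work are solid. World frame = base frame: x ahead of the robot, y to its left, z up, the work surface at z = 0. Lengths are in m, angles in rad, forces in N, time in s.
With the tool pointing down it reaches from about 0.25 to 0.775 m from the base axis. Payload 4 kg.
Tool frame: the origin (TCP) lies on the mounting face of the last link; the fingertips stand 199 mm ahead of it and the grasp point (between the pads) lies 180 mm ahead of it; z points along the fingers, y is the line along which they close (so a half turn about z gives the same grasp; the last joint's range is limited). The gripper opens to 94 mm and grips with 3 to 60 N. Pads are 16 mm wide; open, the fingers measure 119 mm over their backs; the gripper's body (75 mm by 177 mm) begins 78 mm behind the grasp point.
Start: joints at [1.139, 0.087, 1.371, -0, 1.684, -0.103], TCP at [0.178, 0.521, 0.405] pointing down, gripper open.
Joint ranges: [-3.1, 3.1], [-0.76, 2.03], [0.27, 2.55], [-1.08, 4.22], [0.17, 2.65], [-2.57, 2.57]. Speed limits (rad/s): [2.79, 2.79, 3.14, 3.14, 3.14, 3.14].

## Interface

Orientations are given as [roll, pitch, yaw] about the fixed x, y, z axes, in that order (R = Rz(yaw) Ry(pitch) Rx(roll)).
In Python, from workcell import r gives the robot as it stands.
- The arm moves only by the tool step_hand, called after "Emit:" by a JSON object that holds its "fn" and its "kwargs". Schema: {"type":"object","properties":{"plan":{"type":"array","items":{"type":"array","prefixItems":[{"type":"array","items":{"type":"number"},"minItems":3,"maxItems":3},{"type":"array","items":{"type":"number"},"minItems":3,"maxItems":3},{"type":"number"}],"minItems":3,"maxItems":3},"minItems":1,"maxItems":20},"squeeze":{"type":"number"},"only":{"type":"string"},"quiet":{"type":"boolean"},"lines":{"type":"string"}},"required":["plan"],"additionalProperties":false}. plan is a list of rows, 1 to 20 of them, each written [[dx, dy, dz], [rx, ry, rz], opening]: dx, dy, dz in shares of the most that a row can go, 1 being 50 mm, then a rotation vector rx, ry, rz in units of 0.05 rad, then the opening from 0.0 (shut) to 1.0 (fully open); each row shifts and turns the commanded pose from where the row before left it, along the tool's axes as they then stand; what a row does not reach is not made up. A row lasts 1/10 s, in which the tool goes at most 0.05 m and 0.15 rad, less where a joint would pass 70% of its speed; a pose out of reach is approached as far as the arm can. The fingers move at their own pace and stop on an object; squeeze is the grip in N (left out, the last holds). Time passes only in rows, so rows that do not move let the fingers close. The tool returns the time, the measured TCP pose, the force, the opening and the grip force at its end. only (a regular expression) keeps the lines of the reply that match it, lines (a string "A,B") keeps lines A to B, and quiet returns only ok. Input that does not fit is refused with a message, and nothing moves.
- r.state(): the state, without advancing time (a new reading comes with each control period).
- r.get_image(name): name is "side" or "top"; returns the picture (420x560x3 uint8, blue, green, red); there is no depth.
- r.get_calibration(name): a dict with "fov_y" (degrees; the focal length in pixels is half the picture's height over the tangent of half this angle, whatever the lens; pixels are square), "cx", "cy" (the principal point, pixels), "distortion" ([k1, k2, p1, p2, k3] as OpenCV has them; the pictures are not rectified), "R" (3x3) and "t" (3): a world point X has camera coordinates R X + t. Camera axes: x right, y down, z forward; pixel columns grow to the right and rows downward; lengths in m; the calibration is good to about 2 mm. A picture is of the moment at which its call begins. get_calibration takes no time and is no camera call.
- r.sign_off(): hands the job in; it is judged then, once.
The state is a dict: "time": time; "joint_pos": joint angles; "joint_vel": joint speeds; "tau": joint torques, N m; "tcp_pos": TCP position; "orientation": TCP orientation; "force": force on the tool from outside, world axes, zero at the start; "ft_torque": the same for the moment, N m; "width": opening from 0.0 (shut) to 1.0 (fully open); "finger_force": force on a finger pad.
Only numpy, scipy, OpenCV 4.12 (cv2) and the standard library are available. Lean on these libraries where they do the work, as an engineer would, in place of code of your own. Each camera call takes 0.05 s, during which the arm holds its last target. There are 200 camera calls.

## Task

The drilled black block held in the clamping fixture is finished. Slacken the big bevelled collar by half a turn anticlockwise (seen from above) with the tommy bar that stands in it: swing it about a quarter turn, move the bar to the next hole for the rest, and leave the bar standing in the collar. Then push the freed block outward off its ledge, without picking it up, so that it drops into the chute, and leave the bottle, the grey box and the loupe where they are.

Things in the scene. Friction and masses are not known exactly. Their poses are not given: they have to be found in the camera images.
- fixture: Clamping fixture fixed to the bench: dark T-slot base 100 x 220 x 36 mm. Origin at bench height on the axis of its upright threaded stud (16 mm thick, ends 150 mm up); z up. +y runs along the base from the stud to part, ledge edge and chute; +x across it. 'Local' means this frame. Above local y = -66 mm a 12 mm guide pillar, 190 mm high, stops the bar from swinging past it.
- collar (a joint): Angle of the bevelled steel collar on the stud, rad: 0 = clamped (start), grows anticlockwise seen from above, stop at 3.5. 88 mm across flats, 37 mm high. Turning it anticlockwise raises collar and strap together by 3.5 mm per rad (22 mm a turn). Stiff: 0.35 N m, some 4 N at the bar 80 mm out from the stud; it stays where it is left.
- collar_top (a point): Centre of the collar's top face, on the stud axis, 131 mm above the bench when clamped.
- hole0 (a point): Bottom centre of the hole in which the bar stands at the start, one of four alike, 90 degrees apart: 13 mm across, 25 mm deep, chamfered 1.6 mm. Each slopes up and straight outward from the stud axis, 50 degrees above level. Bottom: 15.9 mm off the axis, 29 mm below the top face; mouth: 32 mm off, 10 mm below. Clamped, hole0 points 120 degrees anticlockwise of local +x.
- hole1 (a point): Bottom centre of the next hole clockwise from hole0 (seen from above): after a quarter turn anticlockwise it stands where hole0 was.
- hole2 (a point): Bottom centre of the hole across from hole0.
- hole3 (a point): Bottom centre of the hole 90 degrees anticlockwise from hole0.
- bar: Tommy bar: bright round steel, 12 mm thick, 158 mm long, rounded nose, 17 mm head on the last 13 mm, 0.14 kg. Origin at the nose's tip, z along the bar to the head. Starts seated in hole0, leaning outward, 133 mm showing. Loose fit: it droops about 4 degrees below the hole's slope, and the collar lags up to 9 degrees behind a swing. Let go with its nose at a hole's bottom, it stays.
- part: Finished part: black machined block with cross holes, 70 x 26 x 16 mm, 0.11 kg, origin under its middle, y along its length, which lies across the fixture. It lies on the ledge (60 mm above the bench), inner long face at local y = 86.5 mm against two dowels (8 mm thick, 9 mm high, at local x = +-25 mm), under the strap, whose turned-down tips block it until the collar has turned about 2.3 rad.
- strap_gap (a point): Middle of the open gap of the dark forked strap, level with its top, over local y = 66 mm, half-way between collar and part. The strap is 14 mm thick, underside 76 mm above the bench when clamped; prongs 18 mm wide on either side of the 32 mm gap (local x = +-16 mm), which stays open past their tips (local y = 119 mm). Free for a pusher: local y = 46 to 86 mm, down to the ledge.
- ledge_edge (a point): Middle of the outer edge of the bright ledge block, on its top, 60 mm above the bench, at local y = 134 mm; the ledge starts at local y = 68 mm. The part tips over this edge once pushed about 36 mm towards it.
- pan (a point): Middle of the floor of the catch pan, 5 mm above the bench, at local y = 215 mm. The grey sheet chute drops from the ledge edge at 50 degrees into the pan; 108 mm wide inside, end wall at local y = 253 mm; pan walls 36 mm high, walls beside the slide 57 mm.
- flux_bottle: Small glass bottle with black cap, 30 mm across, 57 mm high; bystander. Origin under its centre.
- nozzle_box: Grey plastic parts box with clear lid, 45 x 64 x 22 mm; bystander. Origin under its centre.
- loupe: Black eyepiece loupe standing on the bench, 39 mm across, 31 mm high; bystander. Origin under its centre.

How it is judged:
On the way, in this order (a step that is already met when the one before it is completed fails the run):
1. the collar has been turned at least 45 degrees with the bar in its first hole (value of joint collar above 0.785 rad and distance between bar and hole0 below 0.01 m), for 0.1 s.
2. the bar has been moved into another hole of the collar ((distance between bar and hole1 below 0.01 m or distance between bar and hole2 below 0.01 m or distance between bar and hole3 below 0.01 m) and value of joint collar below 2.75 rad), for 0.1 s.
3. the collar has been turned on with the bar in that hole, to about half a turn in all (at least 157 degrees), the part still on its ledge (value of joint collar above 2.75 rad and (distance between bar and hole1 below 0.01 m or distance between bar and hole2 below 0.01 m or distance between bar and hole3 below 0.01 m) and y of part in the frame of fixture below 0.115 m and z of part in the frame of fixture above 0.055 m), for 0.1 s.
At the end, for the whole second after the job is handed in: Collar at least 157 degrees anticlockwise of its start; tommy bar in a collar hole, nose within 10 mm of its bottom; black part at rest in chute or pan (origin 138 to 250 mm from the stud along the fixture, under 45 mm high); bottle, box, loupe within 20 mm of their places, bottle upright (value of joint collar above 2.75 rad and (distance between bar and hole0 below 0.01 m or distance between bar and hole1 below 0.01 m or distance between bar and hole2 below 0.01 m or distance between bar and hole3 below 0.01 m) and y of part in the frame of fixture between 0.138 and 0.25 m and x of part in the frame of fixture between -0.052 and 0.052 m and z of part in the frame of fixture below 0.045 m and linear speed of each of part, bar below 0.03 m/s and distance of each of flux_bottle, nozzle_box, loupe from where it was at the start of the episode below 0.02 m and angle between flux_bottle's own z axis and vertical below 0.3 rad); the robot touches nothing.
It fails at once if the part is picked up (raised more than 20 mm above its place on the ledge) (z of part in the frame of fixture above 0.08 m).
It fails at once if a bystander is shifted by more than 30 mm (distance of any of flux_bottle, nozzle_box, loupe from where it was at the start of the episode above 0.03 m).
It also fails if it takes over 66 s, if anything falls off the work surface, if the arm or the gripper's body presses on something with over 40 N, if the wrist force passes 120 N, or if a joint passes its speed limit or range.

## Working session

There is one attempt and no reset: what is moved stays moved. The work goes in short steps, Python scripts to look and compute and a tool call to move; the robot and the scene stay as the last step left them, time stands still between calls to the robot, and variables do not carry over. Pictures are saved under pics/ and viewed, at most 10 in all, crops included, and the job is handed in when it is done.

```bash
ls; mkdir -p pics; python3 - <<'E'
from workcell import r
import cv2
for n in("side","top"):
    cv2.imwrite(f"pics/{n}0.png",r.get_image(n)); c=r.get_calibration(n); print(n,c)
print(r.state())
E
```

```text
pics
workcell.py
side {'fov_y': 46.464005137033574, 'cx': 281.4405004794377, 'cy': 198.11684448048695, 'distortion': array([0.02881394, 0.        , 0.        , 0.        , 0.        ]), 'R': array([[-0.93693122, -0.34938325,  0.00955197],
       [-0.23064441,  0.5975167 , -0.76796936],
       [ 0.26260817, -0.72173758, -0.64041535]]), 't': array([ 0.61644294, -0.04362962,  1.11034189])}
top {'fov_y': 52.50823985411465, 'cx': 282.0668362595408, 'cy': 206.27318893354277, 'distortion': array([-0.04311745,  0.        ,  0.        ,  0.        ,  0.        ]), 'R': array([[ 0.0076491 , -0.99996941, -0.00163696],
       [-0.99432438, -0.00743218, -0.10613099],
       [ 0.10611557,  0.00243948, -0.99435081]]), 't': array([0.44313282, 0.49955678, 0.88737912])}
{'time': 0.1, 'joint_pos': array([ 1.13891591e+00,  8.78799704e-02,  1.37209984e+00, -5.96527125e-05,
        1.68360381e+00, -1.03071630e-01]), 'joint_vel': array([ 0.00049135, -0.00202477, -0.00431944, -0.00049943, -0.00122907,
        0.00034583]), 'tau': array([ 2.04121345e-03, -3.41252124e+01, -3.03301048e+01,  7.19552930e-02,
        3.04683857e-02, -8.26973314e-05]), 'tcp_pos': array([0.1775582 , 0.52044111, 0.40362311]), 'orientation': array([-3.13960616e+00, -1.45875929e-04,  2.81277706e+00]), 'force': array([ 0.24470346,  0.02808464, -0.05683241]), 'ft_torque': array([-0.0377605 ,  0.00688483, -0.01334909]), 'finger_force': 0.0, 'width': 1.0030415449942194}
```
View pics/side0.png

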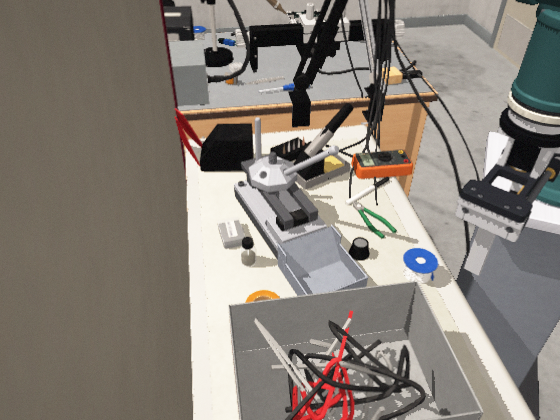

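View pics/top0.png

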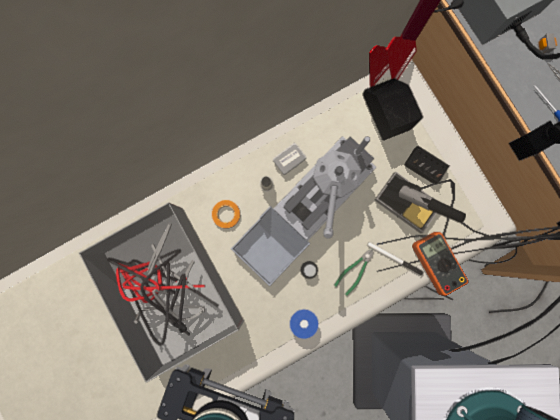

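The side view shows the stud and collar at about (272,172), the guide pillar at (257,132), the bar head at (335,150), and the chute and pan at (330,265). In the top view the collar is at about (340,170), the bar head at (328,234) and the pan at (270,250). Next I'll zoom in to get exact pixels.

```bash
python3 - <<'E'
import cv2
t=cv2.imread("pics/top0.png")[125:295,225:395]; s=cv2.imread("pics/side0.png")[110:300,210:380]
cv2.imwrite("pics/topc.png",cv2.resize(t,None,fx=3.5,fy=3.5,interpolation=cv2.INTER_CUBIC))
cv2.imwrite("pics/sidec.png",cv2.resize(s,None,fx=3.1,fy=3.1,interpolation=cv2.INTER_CUBIC))
E
```

View pics/topc.png

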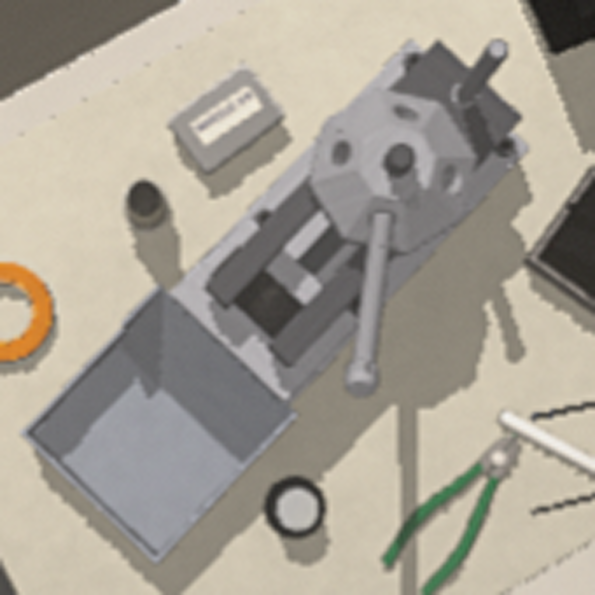

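View pics/sidec.png

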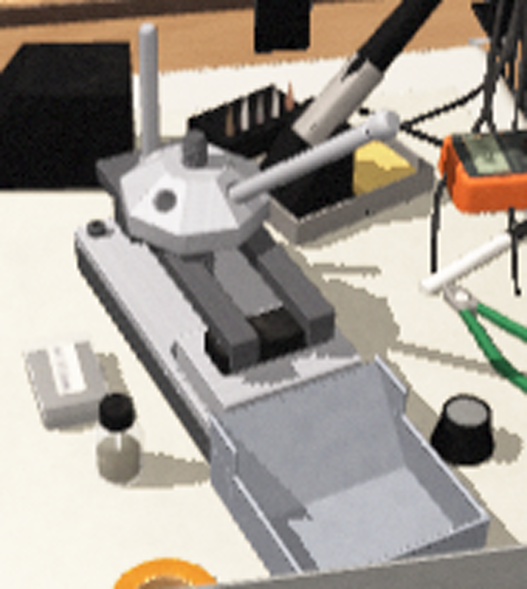

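The crops give these pixels (top crop / side crop): stud top (400,155)/(194,136), pillar top (499,47)/(148,29), bar head (362,376)/(383,124), bar entry (381,217)/(238,192), bottle cap (146,197)/(117,403), loupe top (298,507)/(467,410).

```bash
cat > h.py <<'E'
import numpy as np, cv2
from workcell import r
C={n:r.get_calibration(n) for n in("side","top")}
def KD(c):
    f=210/np.tan(np.radians(c["fov_y"])/2); return np.array([[f,0,c["cx"]],[0,f,c["cy"]],[0,0,1]]),c["distortion"]
def und(n,p): return cv2.undistortPoints(np.array([[p]],float),*KD(C[n]))[0,0]
def tri(pt,ps):
    A=[];b=[]
    for n,p in(("top",pt),("side",ps)):
        x=und(n,p);R,t=C[n]["R"],C[n]["t"]
        for i in(0,1): A.append(x[i]*R[2]-R[i]); b.append(t[i]-x[i]*t[2])
    X,res,*_=np.linalg.lstsq(np.array(A),np.array(b),rcond=None); return X,float(res[0])**.5
def ray(n,p,z):
    R,t=C[n]["R"],C[n]["t"]; o=-R.T@t; d=R.T@np.append(und(n,p),1); return o+d*(z-o[2])/d[2]
def proj(n,X):
    c=C[n]; return cv2.projectPoints(np.array([X],float),cv2.Rodrigues(c["R"])[0],c["t"],*KD(c))[0][0,0]
def ct(u,v): return ((u+.5)/3.5-.5+225,(v+.5)/3.5-.5+125)
def cs(u,v): return ((u+.5)/3.1-.5+210,(v+.5)/3.1-.5+110)
E
python3 - <<'E'
from h import *
np.set_printoptions(precision=4,suppress=True)
for k,a,b in(("stud",(400,155),(194,136)),("pillar",(499,47),(148,29)),("head",(362,376),(383,124)),("entry",(381,217),(238,192)),("bottle",(146,197),(117,403)),("loupe",(298,507),(467,410)),("pancorner R end",(157,557),(488,518)),("ledge corner-",(162,290),(214,408)),("strap tip R",(276,364),(230,372))):
    print(k,*tri(ct(*a),cs(*b)))
for p in((27,433),(157,557),(295,411)): print(ray("top",ct(*p),.036))
print("strap tips z.09",ray("top",ct(224,304),.09),ray("top",ct(276,364),.09))
E
```

```text
stud [0.5526 0.3402 0.1506] 0.0022513328786270726
pillar [0.6016 0.2935 0.1883] 0.0029581597529280113
head [0.4316 0.3669 0.2059] 0.002317409052529707
entry [0.5225 0.3469 0.1216] 0.003626670426174357
bottle [0.5452 0.4798 0.0567] 0.0012779942299702347
loupe [0.3603 0.3871 0.0309] 0.0028039110687747694
pancorner R end [0.3298 0.4714 0.0371] 0.003575496170540564
ledge corner- [0.4891 0.4696 0.0631] 0.0007074682759818781
strap tip R [0.4729 0.4092 0.0405] 0.0372714554398938
[0.4053 0.5509 0.036 ]
[0.3322 0.4719 0.036 ]
[0.4198 0.3897 0.036 ]
strap tips z.09 [0.4791 0.4335 0.09  ] [0.4451 0.4038 0.09  ]
```

The heights match the text: stud 150.6, pillar 188, loupe 31, bottle 57 mm. So the stud is at (0.5526, 0.3402), the fixture yaw is about 47°, and the bar azimuth is about 167.3°. I'll grip the bar with a vertical tool whose x axis points at the stud.

```bash
cat >> h.py <<'E'
from scipy.spatial.transform import Rotation as Ro
np.set_printoptions(precision=4,suppress=True)
S=np.array([.5526,.3402,0]); YAW=47.
def cur():
    s=r.state(); return np.array(s["tcp_pos"]),Ro.from_euler("xyz",s["orientation"]),s
def down(psi): return Ro.from_euler("xyz",[np.pi,0,np.radians(psi)])
def delta(p,R,Rt=None):  # tool-axis shift to reach TCP p, then rotvec
    c,Rc,s=cur(); print("shift",Rc.inv().apply(p-c),"rot",(Rc.inv()*R).as_rotvec())
def pol(rad,az,z): a=np.radians(az); return S+[rad*np.cos(a),rad*np.sin(a),z]
E
python3 - <<'E'
from h import *
delta(pol(.1,167.3,.46),down(-12.7))
E
```

```text
shift [-0.3137 -0.0603 -0.0563] rot [-0.0004  0.003   3.0344]
```

Careful with the scale: shifts go in shares of 50 mm and turns go in units of 0.05 rad. That gives: -0.0075 m is -0.15, -0.04 m is -0.8.

Emit:
{"fn": "step_hand", "kwargs": {"plan": [[[0, 0, -0.56], [0, 0, 0], 1], [[0, 0, -0.56], [0, 0, 0], 1], [[-0.8, -0.15, 0], [0, 0, 0], 1], [[-0.8, -0.15, 0], [0, 0, 0], 1], [[-0.8, -0.15, 0], [0, 0, 0], 1], [[-0.8, -0.15, 0], [0, 0, 0], 1], [[-0.8, -0.15, 0], [0, 0, 0], 1], [[-0.8, -0.15, 0], [0, 0, 0], 1], [[-0.8, -0.15, 0], [0, 0, 0], 1], [[-0.68, -0.15, 0], [0, 0, 0], 1]]}}

```text
time: 1.1
tcp_pos: [0.4571, 0.3611, 0.4599]
orientation: [-3.141, -0.001, 2.812]
force: [-0.3, -0.0, -0.2]
width: 1.001
finger_force: 0.0
```

Emit:
{"fn": "step_hand", "kwargs": {"plan": [[[0, 0, 0], [0, 0, 3], 1], [[0, 0, 0], [0, 0, 3], 1], [[0, 0, 0], [0, 0, 3], 1], [[0, 0, 0], [0, 0, 3], 1], [[0, 0, 0], [0, 0, 3], 1], [[0, 0, 0], [0, 0, 3], 1], [[0, 0, 0], [0, 0, 3], 1], [[0, 0, 0], [0, 0, 3], 1], [[0, 0, 0], [0, 0, 3], 1], [[0, 0, 0], [0, 0, 3], 1], [[0, 0, 0], [0, 0, 3], 1], [[0, 0, 0], [0, 0, 3], 1], [[0, 0, 0], [0, 0, 3], 1], [[0, 0, 0], [0, 0, 3], 1], [[0, 0, 0], [0, 0, 3], 1], [[0, 0, 0], [0, 0, 3], 1], [[0, 0, 0], [0, 0, 3], 1], [[0, 0, 0], [0, 0, 3], 1], [[0, 0, 0], [0, 0, 3], 1], [[0, 0, 0], [0, 0, 3], 1]]}}

```text
time: 3.1
tcp_pos: [0.4554, 0.3624, 0.46]
orientation: [3.141, 0.001, -0.193]
force: [0.1, 0.6, 0.3]
width: 1.001
finger_force: 0.0
```

```bash
python3 - <<'E'
from h import *
delta(pol(.1,167.3,.3665),down(-12.7)); print(cur()[2]["joint_pos"])
E
```

```text
shift [-0.0002  0.0002  0.0935] rot [0.0009 0.001  0.0283]
[0.5747 0.1561 1.1859 0.     1.8008 2.3389]
```

To row units: 0.03 m is 0.6, 0.02 m is 0.4, 0.028 rad is 0.56.

Emit:
{"fn": "step_hand", "kwargs": {"plan": [[[0, 0, 0.6], [0, 0, 0.56], 1], [[0, 0, 0.6], [0, 0, 0], 1], [[0, 0, 0.4], [0, 0, 0], 1], [[0, 0, 0.27], [0, 0, 0], 1], [[0, 0, 0], [0, 0, 0], 1]]}}

```text
time: 3.6
tcp_pos: [0.4551, 0.3621, 0.3643]
orientation: [3.138, 0.004, -0.215]
force: [0.0, 0.9, -0.1]
width: 0.999
finger_force: 0.0
```

```bash
python3 - <<'E'
from h import *
cv2.imwrite("pics/t1.png",r.get_image("top")[125:295,225:395].repeat(3,0).repeat(3,1)); cv2.imwrite("pics/s1.png",r.get_image("side")[60:260,180:400].repeat(3,0).repeat(3,1))
s=cv2.imread("pics/s1.png");t=cv2.imread("pics/t1.png"); t=cv2.copyMakeBorder(t,0,90,0,0,cv2.BORDER_CONSTANT)
cv2.imwrite("pics/m1.png",cv2.resize(np.hstack([s,t]),(800,410)))
E
```

```text
(no output)
```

View pics/m1.png

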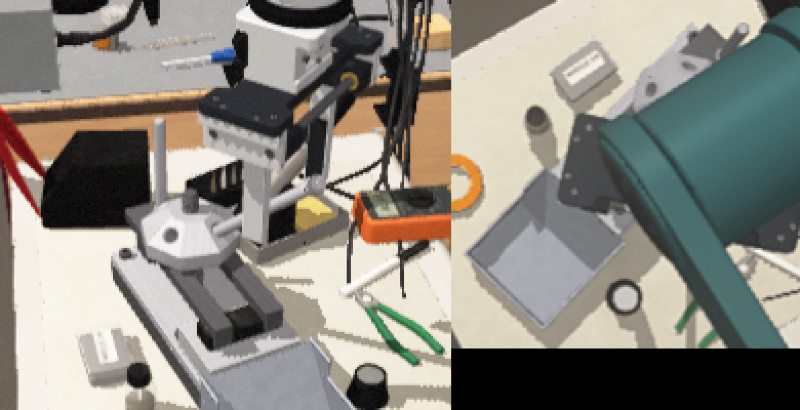

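Emit:
{"fn": "step_hand", "kwargs": {"plan": [[[0, 0, 0], [0, 0, 0], 0], [[0, 0, 0], [0, 0, 0], 0], [[0, 0, 0], [0, 0, 0], 0], [[0, 0, 0], [0, 0, 0], 0], [[0, 0, 0], [0, 0, 0], 0], [[0, 0, 0], [0, 0, 0], 0], [[0, 0, 0], [0, 0, 0], 0], [[0, 0, 0], [0, 0, 0], 0]], "squeeze": 50}}

```text
time: 4.5
tcp_pos: [0.4554, 0.3624, 0.3671]
orientation: [3.142, 0.0, -0.215]
force: [-0.1, 0.0, 0.8]
width: 0.353
finger_force: 0.0
```

```bash
python3 - <<'E'
from h import *
c,R,s=cur(); print(s["force"],s["ft_torque"],c-S,np.hypot(*(c-S)[:2]))
for p in((.546,.16,.3),(.63,.24,.3)): print(proj("top",p),proj("side",p))
E
```

```text
[-0.0728  0.0405  0.7625] [ 0.0215  0.1469 -0.0209] [-0.0972  0.0222  0.3671] 0.09967777008803969
[468.9846 156.5023] [308.3291  40.264 ]
[415.6878 102.9083] [251.9082  49.4466]
```

Emit:
{"fn": "step_hand", "kwargs": {"plan": [[[0, 0, 0], [0, 0, 0], 0], [[0, 0, 0], [0, 0, 0], 0], [[0, 0, 0], [0, 0, 0], 0], [[0, 0, 0], [0, 0, 0], 0], [[0, 0, 0], [0, 0, 0], 0]], "squeeze": 50}}

```text
time: 5.0
tcp_pos: [0.4554, 0.3622, 0.3671]
orientation: [3.141, 0.0, -0.216]
force: [-0.8, -1.9, 0.6]
width: 0.113
finger_force: 50.0
```

To row units: 0.0005 m is 0.01, 0.01 m is 0.2, -0.1 rad is -2.

Emit:
{"fn": "step_hand", "kwargs": {"plan": [[[0.01, 0.2, -0.006], [0, 0, -2], 0], [[0.01, 0.2, -0.006], [0, 0, -2], 0], [[0.01, 0.2, -0.006], [0, 0, -2], 0], [[0.01, 0.2, -0.006], [0, 0, -2], 0], [[0.01, 0.2, -0.006], [0, 0, -2], 0]]}}

```text
time: 5.5
tcp_pos: [0.4566, 0.3141, 0.369]
orientation: [-3.136, -0.001, 0.291]
force: [-0.7, 4.4, -0.3]
width: 0.113
finger_force: 50.0
```

Emit:
{"fn": "step_hand", "kwargs": {"plan": [[[0.01, 0.2, -0.006], [0, 0, -2], 0], [[0.01, 0.2, -0.006], [0, 0, -2], 0], [[0.01, 0.2, -0.006], [0, 0, -2], 0], [[0.01, 0.2, -0.006], [0, 0, -2], 0]]}}

```text
time: 5.9
tcp_pos: [0.4745, 0.2786, 0.3703]
orientation: [-3.135, 0.0, 0.691]
force: [-5.3, 3.7, 1.9]
width: 0.114
finger_force: 50.0
```

```bash
python3 - <<'E'
from h import *
c,R,s=cur(); d=c-S; print(np.hypot(*d[:2]),np.degrees(np.arctan2(d[1],d[0])),R.as_euler("xyz",degrees=True),s["force"],s["ft_torque"],s["joint_pos"])
E
```

```text
0.09947685696690063 -141.76604684364736 [-179.6461    0.017    39.6037] [-5.2767  3.6851  1.902 ] [0.6931 1.269  0.0859] [0.4263 0.0973 1.4278 0.0059 1.6184 1.3062]
```

Emit:
{"fn": "step_hand", "kwargs": {"plan": [[[0.01, 0.2, -0.006], [0, 0, -2], 0], [[0.01, 0.2, -0.006], [0, 0, -2], 0], [[0.01, 0.2, -0.006], [0, 0, -2], 0], [[0.01, 0.2, -0.006], [0, 0, -2], 0], [[0.01, 0.2, -0.006], [0, 0, -2], 0], [[0.01, 0.2, -0.006], [0, 0, -2], 0], [[0.01, 0.2, -0.006], [0, 0, -2], 0], [[0.01, 0.2, -0.006], [0, 0, -2], 0], [[0.01, 0.2, -0.006], [0, 0, -2], 0], [[0, 0, 0], [0, 0, 0], 0]]}}

```text
time: 6.9
tcp_pos: [0.554, 0.2403, 0.373]
orientation: [-3.136, 0.002, 1.587]
force: [-6.4, -2.9, 6.7]
width: 0.111
finger_force: 50.4
```

```bash
python3 - <<'E'
from h import *
c,R,s=cur(); d=c-S; print(np.hypot(*d[:2]),np.degrees(np.arctan2(d[1],d[0])),R.as_euler("xyz",degrees=True),s["force"],s["ft_torque"],s["joint_pos"])
t=r.get_image("top");si=r.get_image("side")
cv2.imwrite("pics/t2.png",t);cv2.imwrite("pics/s2.png",si)
a=cv2.resize(t[130:230,270:400],None,fx=4,fy=4,interpolation=cv2.INTER_CUBIC);b=cv2.resize(si[115:215,230:340],None,fx=4,fy=4,interpolation=cv2.INTER_CUBIC)
m=np.hstack([a,b]);print(m.shape); cv2.imwrite("pics/m2.png",cv2.resize(m,None,fx=.8,fy=.8))
E
```

```text
0.09990819010444967 -89.21782409651392 [-179.6677    0.1022   90.9363] [-6.3854 -2.9468  6.7191] [-0.7191  1.549   0.3008] [0.3154 0.2169 1.2861 0.     1.6446 0.2991]
(400, 960, 3)
```

View pics/m2.png

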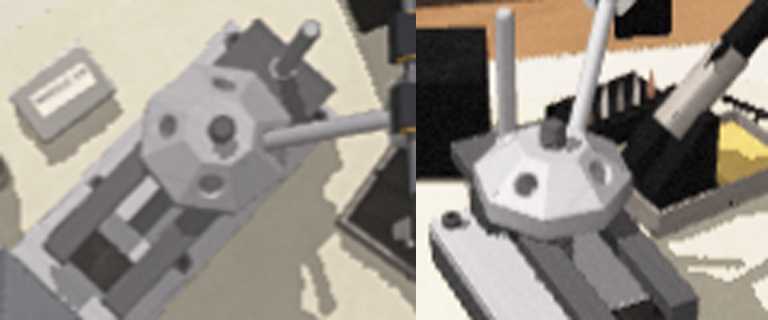

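The collar has turned. The top crop shows the hole mouths at (168,126), (222,78) and (210,184), with the bar entering at (268,139).

```bash
python3 - <<'E'
from h import *
P={}
for p in((168,126),(222,78),(210,184),(268,139),(223,128)):
    z=.1565 if p==(223,128) else .127
    if p==(223,128): z=.150
    X=ray("top",(270+(p[0]+.5)/3.2-.5,130+(p[1]+.5)/3.2-.5),z); d=X-S
    print(p,X,np.hypot(*d[:2])*1e3,np.degrees(np.arctan2(d[1],d[0]))%360)
for p in((109,182),(186,172)): # side: crop coords minus offset
    X=ray("side",(230+(p[0]+.5)/3.2-.5,115+(p[1]+.5)/3.2-.5),.127); d=X-S
    print("side",X,np.hypot(*d[:2])*1e3,np.degrees(np.arctan2(d[1],d[0]))%360)
E
```

```text
(168, 126) [0.5584 0.3698 0.127 ] 30.183312503403567 78.94788856592236
(222, 78) [0.5882 0.337  0.127 ] 35.74939572760704 354.8410750676552
(210, 184) [0.5232 0.3447 0.127 ] 29.722450585732275 171.31478862113244
(268, 139) [0.5509 0.3095 0.127 ] 30.750079296500957 266.87963015953846
(223, 128) [0.5529 0.3397 0.15  ] 0.6084860125608308 303.2948375945016
side [0.557  0.3685 0.127 ] 28.67845415505002 81.26930721847931
side [0.5186 0.3432 0.127 ] 34.157655970926136 175.00594397845578
```

Both views put hole1 at about 172° azimuth, so the collar is near 95° and has risen about 5.8 mm. I'll take the load off and then draw the bar out along its axis.

Emit:
{"fn": "step_hand", "kwargs": {"plan": [[[0.01, -0.15, 0], [0, 0, 1.5], 0], [[0.01, -0.15, 0], [0, 0, 1.5], 0], [[0, 0, 0], [0, 0, 0], 0], [[0, 0, 0], [0, 0, 0], 0]]}}

```text
time: 7.4
tcp_pos: [0.5395, 0.2415, 0.3732]
orientation: [3.142, 0.002, 1.436]
force: [-2.9, -5.5, 4.4]
width: 0.114
finger_force: 50.0
```

Emit:
{"fn": "step_hand", "kwargs": {"plan": [[[-0.068, 0, -0.074], [0, 0, 0], 0], [[-0.068, 0, -0.074], [0, 0, 0], 0], [[0, 0, 0], [0, 0, 0], 0]]}}

```text
time: 7.7
tcp_pos: [0.5389, 0.2352, 0.38]
orientation: [-3.141, -0.0, 1.435]
force: [-1.0, -0.6, -1.5]
width: 0.115
finger_force: 50.0
```

Emit:
{"fn": "step_hand", "kwargs": {"plan": [[[-0.068, 0, -0.074], [0, 0, 0], 0], [[-0.068, 0, -0.074], [0, 0, 0], 0], [[-0.068, 0, -0.074], [0, 0, 0], 0], [[-0.068, 0, -0.074], [0, 0, 0], 0], [[-0.136, 0, -0.15], [0, 0, 0], 0], [[-0.136, 0, -0.15], [0, 0, 0], 0], [[0, 0, 0], [0, 0, 0], 0], [[0, 0, 0], [0, 0, 0], 0]]}}

```text
time: 8.5
tcp_pos: [0.5351, 0.2082, 0.4104]
orientation: [3.14, -0.001, 1.434]
force: [-0.0, -0.4, -2.0]
width: 0.113
finger_force: 50.0
```

```bash
python3 - <<'E'
from h import *
c,R,s=cur(); d=c-S; print(np.hypot(*d[:2]),np.degrees(np.arctan2(d[1],d[0]))%360,s["force"],s["ft_torque"])
cv2.imwrite("pics/t3.png",r.get_image("top"));cv2.imwrite("pics/s3.png",r.get_image("side"))
b=cv2.imread("pics/s3.png")[60:180,220:380];a=cv2.imread("pics/t3.png")[100:220,290:430]
cv2.imwrite("pics/m3.png",cv2.resize(np.hstack([a,b]),(800,320),interpolation=cv2.INTER_CUBIC))
E
```

```text
0.1331752560999825 262.4498409822308 [-0.0112 -0.4386 -1.9838] [-0.1338  0.1469 -0.011 ]
```

View pics/m3.png

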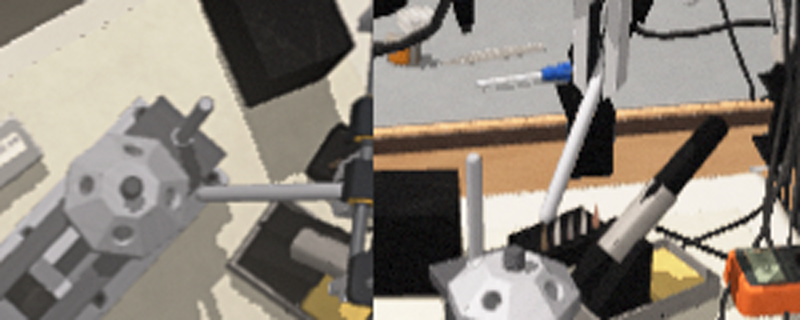

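The bar is clear of the collar. The nose is at (195,191) in the top crop and (548,215) in the side crop. All four hole mouths are visible, at (87,184), (130,115), (122,235) and (173,185).

```bash
python3 - <<'E'
from h import *
k=3/8
N,e=tri((290+195.5*k-.5,100+191.5*k-.5),(220+(548.5-373.3)*k-.5,60+215.5*k-.5)); print("nose",N,e,"rad/az",np.hypot(*(N-S)[:2]),np.degrees(np.arctan2(*(N-S)[1::-1]))%360)
c,R,s=cur(); G=c-[0,0,.18]; v=G-N; print("G",G,"len",np.linalg.norm(v),"elev",np.degrees(np.arctan2(v[2],np.hypot(*v[:2]))),"az",np.degrees(np.arctan2(v[1],v[0])))
H=np.array([ray("top",(290+(u+.5)*k-.5,100+(w+.5)*k-.5),.1265) for u,w in((173,185),(130,115),(87,184),(122,235))])
print(H, H.mean(0)); M=H.mean(0)
for h in H: print(np.hypot(*(h-M)[:2]),np.degrees(np.arctan2(*(h-M)[1::-1]))%360)
E
```

```text
nose [0.5455 0.2957 0.155 ] 0.005324771899873803 rad/az 0.045053774513086765 260.9167803874352
G [0.535  0.2085 0.2295] len 0.11520221423678058 elev 40.302134306367485 az -96.82746532970874
[[0.5589 0.3071 0.1265]
 [0.6106 0.3379 0.1265]
 [0.5592 0.3695 0.1265]
 [0.522  0.3443 0.1265]] [0.5627 0.3397 0.1265]
0.03282676585976812 263.46662458662126
0.04794809672295594 357.8474691388067
0.029984404438512656 96.74164160916455
0.040922833241302824 173.4931929669728
```

```bash
python3 - <<'E'
from h import *
E=pol(.049,262.4,.145); print("exp px",proj("top",E),proj("side",E)); c,_,_=cur();G=c-[0,0,.18];print("G px",proj("top",G),proj("side",G))
a=cv2.cvtColor(cv2.imread("pics/t3.png"),6);b=cv2.cvtColor(cv2.imread("pics/s3.png"),6)
print("top cols 356-376");print(a[164:182,356:378])
print("side rows");print("cols 278..300")
print(b[124:152,278:306])
E
```

```text
exp px [364.4517 173.9345] [283.6345 143.1796]
G px [423.0168 171.7658] [304.3106  85.6932]
top cols 356-376
[[155 158 145 111  78  73  76  76  77  93 103 105  92  88 112 143 173 184
  198 210 211 212]
 [154 158 157 139 101  77  75  75  75  91 101  92  70  59  71  96 154 181
  183 198 210 211]
 [152 154 157 157 129  86  76  74  72  78  85  77  56  49  57  86 140 174
  181 182 203 211]
 [144 142 143 144 126  91  78  75  76  79  72  70  63  62  72  90 135 173
  179 170 199 212]
 [135 133 135 136 118  88  75  74  78  96  87  74  73  88  96  98 118 158
  167 167 194 209]
 [133 135 135 135 113  82  73  74  89 118 116 102 101 105 116 130 134 138
  129 157 178 176]
 [132 136 135 135 119  88  76  90 120 145 161 167 167 168 168 169 167 168
  165 167 168 167]
 [133 135 135 136 118  92  92 119 150 165 168 166 165 164 164 165 163 162
  162 160 161 160]
 [145 142 135 129 100  89 114 126 141 155 155 155 155 154 154 153 151 153
  152 152 150 151]
 [165 156 136 124 107 116 127 116 116 130 136 134 135 135 135 134 134 134
  134 133 132 131]
 [178 163 136 123 121 129 128 113 102 110 114 111 111 112 110
[... 3284 characters left out ...]
 27  32  28  23  23  47  72  24  26  54 182 162  52  26  50 107 103  29
   31  70 166 149  21  21  22  29  28  34]
 [ 24  26  26  23  28  71  80  25  33  70 180 165  57  27  50 105 105  43
   28  64 127 114  22  22  22  24  29  36]
 [ 19  27  25  24  30  83  89  30  28  71 175 165  53  28  48 103 103  41
   28  24  22  27  25  30  25  28  28  61]
 [ 18  28  27  26  34  85  89  32  28  66 170 168  55  27  39  82  81  32
   24  28  23  21  15  23  21  23  46 142]
 [ 25  25  27  28  31  93  88  38  31  59 165 165  52  21  22  22  25  26
   29  32  28  17  17  17  23  33  98 190]
 [ 26  27  27  22  36  85  93  54  23  49 134 130  43  20  19  25  20  26
   27  19  16  13  11  18  28  38 113 176]]
```

```bash
python3 - <<'E'
from h import *
a=cv2.cvtColor(cv2.imread("pics/t3.png"),6)
for az in(172,262,352,82):
    p=proj("top",pol(.032,az,.1268)); x,y=np.round(p).astype(int); print(az,p); print(a[y-5:y+6,x-6:x+7], (x-6,y-5))
print(proj("top",pol(0,0,.15)));p=(339,171);print(a[163:180,330:348])
E
```

```text
172 [335.2939 188.3601]
[[151 150 142 136 134 133 129 130 130 131 130 132 128]
 [151 146 136 133 129 121 117 116 119 127 133 132 128]
 [146 140 131 121 105  94  97  98  95 103 118 129 130]
 [142 135 127 106  90  92  95  98  97  93 103 121 130]
 [137 131 123 100  87  94  96  97  96  91 104 125 130]
 [132 130 125 108  93  91  92  97  93 100 117 134 134]
 [128 129 131 130 124 105  96 107 119 133 143 137 131]
 [129 130 132 143 156 148 135 155 170 161 147 133 130]
 [132 129 132 137 150 165 179 184 169 142 132 130 129]
 [134 131 129 132 133 131 132 135 132 130 128 130 132]
 [126 126 129 131 132 128 125 131 131 131 131 129 132]] (np.int64(329), np.int64(183))
262 [353.9144 174.537 ]
[[179 158 136 134 126 111 110 121 132 136 135 135 119]
 [180 156 136 132 112  93  97 117 133 135 135 136 118]
 [176 151 131 128 113 104 105 122 145 142 135 129 100]
 [172 144 132 125 115 110 111 135 165 156 136 124 107]
 [168 140 131 125 118 112 120 146 178 163 136 123 121]
 [167 139 132 128 114 108 140 170 183 163 135 128 124]
 [161 135 133 127 115 111 148 180 186 156 135 129 128]
 [135 127 132 131 125 131 155 
[... 2138 characters left out ...]
 86 123 173 187 183 183]
 [179 180 181 179 153 102  79  89 101 103 102  95  87 131 177 185 184 185]
 [178 178 180 182 165 120  76  73  82  91  86  76  93 154 188 185 184 185]
 [178 177 178 181 183 151  92  71  67  70  72  84 114 158 186 188 185 186]
 [180 178 178 178 184 175 135  86  81  78  92 113 126 128 165 189 187 185]
 [178 181 180 178 180 182 159 120 114 110 114 125 124 124 161 189 191 190]
 [174 180 180 179 179 181 157 125 124 125 125 124 122 132 164 187 186 185]
 [162 175 180 181 180 180 159 138 131 126 124 124 124 157 184 185 171 153]
 [151 165 176 182 181 183 181 179 156 123 122 131 142 165 183 170 147 129]
 [149 155 165 177 180 181 184 184 163 138 139 165 185 181 165 142 124 124]]
```

Nose and hole mouths agree with the predictions to within about 1 px. I'll swing back a quarter turn with the bar clear of the collar, then align it with hole1.

To row units: -0.0133 m is -0.266, -0.01 m is -0.2, 0.1 rad is 2.

Emit:
{"fn": "step_hand", "kwargs": {"plan": [[[0.014, -0.266, 0], [0, 0, 2], 0], [[0.014, -0.266, 0], [0, 0, 2], 0], [[0.014, -0.266, 0], [0, 0, 2], 0], [[0.014, -0.266, 0], [0, 0, 2], 0], [[0.014, -0.266, 0], [0, 0, 2], 0], [[0.014, -0.266, 0], [0, 0, 2], 0], [[0.014, -0.266, 0], [0, 0, 2], 0], [[0.014, -0.266, 0], [0, 0, 2], 0], [[0.014, -0.266, 0], [0, 0, 2], 0], [[0.014, -0.266, 0], [0, 0, 2], 0], [[0.014, -0.266, 0], [0, 0, 2], 0], [[0.014, -0.266, 0], [0, 0, 2], 0], [[0.014, -0.266, 0], [0, 0, 2], 0], [[0.014, -0.266, 0], [0, 0, 2], 0], [[0.014, -0.266, 0], [0, 0, 2], 0], [[0.01, -0.2, 0], [0, 0, 1.5], 0], [[0, 0, 0], [0, 0, 0], 0]]}}

```text
time: 10.3
tcp_pos: [0.4215, 0.3605, 0.4089]
orientation: [3.141, 0.001, -0.138]
force: [0.4, 0.2, -1.4]
width: 0.117
finger_force: 50.0
```

```bash
cat >> h.py <<'E'
NT=np.array([.0838,0,.265])
def ins(az,out,zc,tilt=-.063,lat=0,rise=0):
    R=down(az-180)*Ro.from_rotvec([0,tilt,0]); a=np.radians(az); e=np.radians(50)
    N=pol(.0159+out*np.cos(e),az,zc+out*np.sin(e)+rise)+lat*np.array([-np.sin(a),np.cos(a),0])
    return N-R.apply(NT),R
E
python3 - <<'E'
from h import *
delta(*ins(172.2,.033,.1078)); c,R,s=cur(); N=c+R.apply(NT); print(s["force"],s["joint_pos"],"nose",N)
cv2.imwrite("pics/s4.png",r.get_image("side"))
print("exp",proj("side",N)); x,y=np.round(proj("side",N)).astype(int); print(cv2.cvtColor(cv2.imread("pics/s4.png"),6)[y-12:y+9,x-12:x+14],x-12,y-12)
E
```

```text
shift [0.0286 0.0023 0.0061] rot [ 0.0004 -0.0617 -0.0021]
[ 0.3866  0.2265 -1.4478] [0.6052 0.0972 1.3516 0.0006 1.6941 2.3142] nose [0.5041 0.3489 0.1438]
exp [294.2692 164.4317]
[[ 41  83  87  52  20  22  46  25  26  28  27  29  23  25  16  11  21  11
   18  24  32  32  41 117 180 206]
 [ 28  69  74  40  21  20  24  22  20  24  18  19  15  14  11  17  12  17
   25  24  28  24  30  46 114 189]
 [ 33  37  36  29  27  20  28  17  17  13  13  18  13  15  17  15  21  20
   27  26  24  26  31  71 141 187]
 [ 75  37  36  25  23  17  18   6  18   9  16  18  12  14  12  14  22  27
   27  29  30  71 104 165 212 212]
 [142  91  89  58  27  16  10  16  14  17   9  10  19  14  15  12  22  30
   27  69  80 165 185 213 210 205]
 [184 129 134 113  87  80  63  25  15  14  16  16  17  14  14  21  26  34
   81 160 173 213 210 202 194 182]
 [202 139 136 136 135 132 112  84  62  40  15  19  10  18  11  24  76 143
  168 211 210 205 193 183 171 153]
 [215 184 139 135 1
[... 815 characters left out ...]
12
   19  16  13  17  18  28  27  27]
 [164 164 108  99 108 112 149 208 205 159 162 156 128 132  48  15  18  17
   21  19  13  26  25  27  26  21]
 [172 161 122 108 116 117 123 200 224 165 158 159 143 143 104  43  18  19
   21  13  22  22  24  29  26  29]
 [199 159 143 115 118 123 125 201 226 179 157 159 161 162 146  70  22  17
   14  16  25  27  28  27  27  28]
 [215 171 161 127 121 122 125 206 226 180 161 160 162 158 153  73  30  15
   20  15  24  22  25  31  23  26]
 [214 194 172 151 135 124 120 205 212 173 164 159 159 153 115  67  26  27
   16  20  23  20  27  26  28  21]
 [213 210 188 162 153 140 139 185 181 156 161 160 150 127  90  67  27  29
   23  22  24  27  26  26  27  19]] 282 152
```

To row units: 0.0095 m is 0.19, 0.009 m is 0.18, -0.031 rad is -0.62.

Emit:
{"fn": "step_hand", "kwargs": {"plan": [[[0.19, 0.016, 0], [0, -0.62, 0], 0], [[0.19, 0.016, 0.03], [0, -0.62, 0], 0], [[0.18, 0.016, 0.03], [0, 0, 0], 0], [[0, 0, 0], [0, 0, 0], 0]]}}

```text
time: 10.75
tcp_pos: [0.4506, 0.3522, 0.4049]
orientation: [3.14, 0.063, -0.143]
force: [-1.5, 0.3, -1.9]
width: 0.117
finger_force: 50.0
```

```bash
python3 - <<'E'
from h import *
print(proj("side",pol(.032,172.2,.1268)))
delta(*ins(172.2,.033,.1078));delta(*ins(172.2,.022,.1078));delta(*ins(172.2,0,.1078))
E
```

```text
[286.3653 168.6307]
shift [-0.0013 -0.002   0.0022] rot [ 0.0007 -0.0003 -0.0064]
shift [ 0.0063 -0.002   0.0101] rot [ 0.0007 -0.0003 -0.0064]
shift [ 0.0215 -0.0021  0.0261] rot [ 0.0007 -0.0003 -0.0064]
```

Careful with the scale: shifts go in shares of 50 mm and turns go in units of 0.05 rad. That gives: 0.004 m is 0.08, 0.003 m is 0.06, -0.006 rad is -0.12.

Emit:
{"fn": "step_hand", "kwargs": {"plan": [[[0.02, -0.02, 0.08], [0, 0, -0.12], 0], [[0.05, -0.02, 0.06], [0, 0, 0], 0], [[0.05, 0, 0.06], [0, 0, 0], 0], [[0, 0, 0], [0, 0, 0], 0]]}}

```text
time: 11.15
tcp_pos: [0.4545, 0.3544, 0.3948]
orientation: [3.141, 0.063, -0.134]
force: [-0.3, 0.3, -1.4]
width: 0.113
finger_force: 50.0
```

Emit:
{"fn": "step_hand", "kwargs": {"plan": [[[0.05, 0, 0.052], [0, 0, 0], 0], [[0.05, 0, 0.052], [0, 0, 0], 0], [[0, 0, 0], [0, 0, 0], 0]]}}

```text
time: 11.45
tcp_pos: [0.4593, 0.3536, 0.3894]
orientation: [3.141, 0.063, -0.135]
force: [1.1, -0.2, -2.0]
width: 0.113
finger_force: 50.0
```

```bash
python3 - <<'E'
from h import *
c,R,s=cur(); print(s["force"],R.inv().apply(s["force"]),s["ft_torque"])
delta(*ins(172.2,.01,.1078))
a=cv2.imread("pics/s4.png"); b=r.get_image("side");cv2.imwrite("pics/s5.png",b); t=r.get_image("top")
cv2.imwrite("pics/m5.png",cv2.resize(b[120:220,230:360],None,fx=5,fy=5,interpolation=cv2.INTER_CUBIC))
E
```

```text
[ 1.0527 -0.1824 -1.9984] [1.1904 0.0385 1.9278] [-0.2079  0.1186 -0.0374]
shift [0.0052 0.0006 0.0039] rot [ 0.0006 -0.0005  0.0016]
```

To row units: 0.0022 m is 0.044, 0.002 m is 0.04.

Emit:
{"fn": "step_hand", "kwargs": {"plan": [[[0.044, 0, 0.036], [0, 0, 0], 0], [[0.044, 0, 0.036], [0, 0, 0], 0], [[0.04, 0, 0.04], [0, 0, 0], 0], [[0, 0, 0], [0, 0, 0], 0]]}}

```text
time: 11.95
tcp_pos: [0.4654, 0.3528, 0.3835]
orientation: [3.141, 0.062, -0.135]
force: [-0.2, -1.1, -2.5]
width: 0.12
finger_force: 50.0
```

Emit:
{"fn": "step_hand", "kwargs": {"plan": [[[0.04, 0, 0.04], [0, 0, 0], 0], [[0.04, 0, 0.04], [0, 0, 0], 0], [[0, 0, 0], [0, 0, 0], 0]]}}

```text
time: 12.25
tcp_pos: [0.4691, 0.3524, 0.3793]
orientation: [3.142, 0.062, -0.134]
force: [-0.6, -1.5, -1.9]
width: 0.114
finger_force: 50.0
```

```bash
python3 - <<'E'
from h import *
c,R,s=cur(); print(R.inv().apply(s["force"]),s["ft_torque"])
delta(*ins(172.2,.0,.1078))
E
```

```text
[-0.2422  1.5726  1.9461] [-0.3385  0.2486 -0.0929]
shift [0.0016 0.0007 0.0017] rot [ 0.0002 -0.0009  0.0017]
```

Emit:
{"fn": "step_hand", "kwargs": {"plan": [[[0.016, 0, 0.018], [0, 0, 0], 0], [[0.016, 0, 0.018], [0, 0, 0], 0], [[0, 0, 0], [0, 0, 0], 0]]}}

```text
time: 12.55
tcp_pos: [0.4704, 0.3522, 0.3779]
orientation: [-3.141, 0.062, -0.134]
force: [-0.8, -1.6, -1.8]
width: 0.12
finger_force: 50.0
```

Emit:
{"fn": "step_hand", "kwargs": {"plan": [[[0.016, 0, 0.018], [0, 0, 0], 0], [[0.016, 0, 0.018], [0, 0, 0], 0], [[0, 0, 0], [0, 0, 0], 0]]}}

```text
time: 12.85
tcp_pos: [0.471, 0.3523, 0.3773]
orientation: [-3.141, 0.064, -0.133]
force: [-6.2, -1.2, 4.7]
width: 0.116
finger_force: 50.0
```

Emit:
{"fn": "step_hand", "kwargs": {"plan": [[[-0.122, 0, 0.024], [0, 0.42, 0], 0], [[-0.11, 0, 0.036], [0, 0.42, 0], 0], [[-0.11, 0, 0.036], [0, 0.42, 0], 0], [[0, 0, 0], [0, 0, 0], 0]]}}

```text
time: 13.25
tcp_pos: [0.4537, 0.3545, 0.3727]
orientation: [-3.141, -0.002, -0.133]
force: [-4.6, -2.0, 3.7]
width: 0.113
finger_force: 50.0
```

```bash
python3 - <<'E'
from h import *
c,R,s=cur(); d=c-S; print(np.hypot(*d[:2]),np.degrees(np.arctan2(d[1],d[0]))%360,R.as_euler("xyz",degrees=True),s["force"],s["joint_pos"],"nose",c+R.apply(NT)-S,R.inv().apply(-d))
E
```

```text
0.09988630339183763 171.7522878770993 [-179.9497   -0.1311   -7.6306] [-4.6311 -1.9559  3.7102] [ 0.565   0.152   1.3622 -0.0008  1.6251  2.2689] nose [-0.0152  0.0034  0.1079] [0.099  0.0014 0.3729]
```

To row units: 0.0099 m is 0.198, 0.0004 m is 0.008, -0.1 rad is -2.

Emit:
{"fn": "step_hand", "kwargs": {"plan": [[[0.008, 0.198, -0.006], [0, 0, -2], 0], [[0.008, 0.198, -0.006], [0, 0, -2], 0], [[0.008, 0.198, -0.006], [0, 0, -2], 0], [[0.008, 0.198, -0.006], [0, 0, -2], 0], [[0.008, 0.198, -0.006], [0, 0, -2], 0], [[0.008, 0.198, -0.006], [0, 0, -2], 0], [[0.008, 0.198, -0.006], [0, 0, -2], 0], [[0.008, 0.198, -0.006], [0, 0, -2], 0]]}}

```text
time: 14.05
tcp_pos: [0.4732, 0.2805, 0.3754]
orientation: [-3.137, -0.001, 0.672]
force: [-8.9, 1.3, 6.7]
width: 0.115
finger_force: 50.0
```

Emit:
{"fn": "step_hand", "kwargs": {"plan": [[[0.008, 0.198, -0.006], [0, 0, -2], 0], [[0.008, 0.198, -0.006], [0, 0, -2], 0], [[0.008, 0.198, -0.006], [0, 0, -2], 0], [[0.008, 0.198, -0.006], [0, 0, -2], 0], [[0.008, 0.198, -0.006], [0, 0, -2], 0], [[0.008, 0.198, -0.006], [0, 0, -2], 0], [[0.008, 0.198, -0.006], [0, 0, -2], 0], [[0.008, 0.198, -0.006], [0, 0, -2], 0], [[0.008, 0.198, -0.006], [0, 0, -2], 0], [[0, 0, 0], [0, 0, 0], 0], [[0, 0, 0], [0, 0, 0], 0]]}}

```text
time: 15.15
tcp_pos: [0.551, 0.2405, 0.3782]
orientation: [-3.141, 0.001, 1.567]
force: [-6.8, -3.3, 6.8]
width: 0.115
finger_force: 50.5
```

```bash
python3 - <<'E'
from h import *
c,R,s=cur(); d=c-S; print(np.hypot(*d[:2]),np.degrees(np.arctan2(d[1],d[0]))%360,R.as_euler("xyz",degrees=True),s["force"],"nose",c+R.apply(NT)-S)
a=cv2.cvtColor(r.get_image("top"),6)
for az in(170,80,350):
    p=proj("top",pol(.032,az,.132)); x,y=np.round(p).astype(int); print(az,p); print(a[y-6:y+7,x-7:x+8], (x-7,y-6))
E
```

```text
0.09969649975504014 269.1023658504563 [-179.9703    0.0699   89.768 ] [-6.7651 -3.3488  6.8491] nose [-0.0014 -0.0162  0.1131]
170 [335.0498 187.8621]
[[153 155 158 152 141 133 133 134 137 136 134 133 135 134 130]
 [155 157 154 145 137 134 129 132 130 133 135 135 137 135 129]
 [155 156 151 139 134 123 110 109 107 114 124 135 137 137 131]
 [154 153 145 136 123 102  95  99 100  99 101 118 135 137 131]
 [156 149 140 132 110  92  93  99 100 100  95 104 127 135 134]
 [151 143 137 130 108  92  94  98 101  99  95 106 128 136 135]
 [143 136 137 133 121 106  96  97  98  97 105 128 139 138 137]
 [137 137 137 138 142 139 123 123 126 130 143 152 143 135 135]
 [136 137 136 137 142 154 169 181 185 182 167 145 136 134 137]
 [137 139 139 138 134 140 151 168 171 160 148 136 134 135 138]
 [138 142 139 137 136 134 136 138 137 136 
[... 1227 characters left out ...]
1 183 184 182 180 181 181 179 182 181]
 [179 178 170 161 158 165 178 186 188 183 181 181 178 179 180]
 [178 178 162 129 111 110 121 135 159 177 181 178 176 177 170]
 [181 177 166 131 103 108 116 124 128 140 162 178 177 171 161]
 [182 180 178 157 127 117 119 124 126 130 154 175 175 167 156]
 [183 182 179 178 164 146 139 138 138 146 164 175 174 161 155]
 [186 183 181 180 180 179 177 176 175 175 175 175 166 157 157]
 [185 188 191 184 182 178 178 178 176 175 174 169 157 154 154]
 [188 191 191 188 184 184 183 181 180 177 176 165 157 156 157]
 [191 189 190 186 185 186 187 187 187 188 187 181 164 157 156]
 [191 189 187 185 185 188 187 187 187 192 193 186 168 156 154]] (np.int64(334), np.int64(150))
```

The collar is at about 183° (3.2 rad). I'll unload the bar, release it and lift off.

To row units: -0.007 m is -0.14, 0.0003 m is 0.006, 0.07 rad is 1.4.

Emit:
{"fn": "step_hand", "kwargs": {"plan": [[[0.006, -0.14, 0], [0, 0, 1.4], 0], [[0.006, -0.14, 0], [0, 0, 1.4], 0], [[0, 0, 0], [0, 0, 0], 0], [[0, 0, 0], [0, 0, 0], 0]]}}

```text
time: 15.6
tcp_pos: [0.5376, 0.2414, 0.3782]
orientation: [3.138, 0.001, 1.426]
force: [-3.2, -3.8, 5.0]
width: 0.113
finger_force: 50.1
```

Emit:
{"fn": "step_hand", "kwargs": {"plan": [[[0, 0, 0], [0, 0, 0], 0.2], [[0, 0, 0], [0, 0, 0], 0.3], [[0, 0, 0], [0, 0, 0], 0.5], [[0, 0, 0], [0, 0, 0], 0.6], [[0, 0, 0], [0, 0, 0], 0.6], [[0, 0, 0], [0, 0, 0], 0.6], [[0, 0, 0], [0, 0, 0], 0.6]]}}

```text
time: 16.3
tcp_pos: [0.5374, 0.2423, 0.3771]
orientation: [3.14, -0.001, 1.426]
force: [-0.4, -0.5, 0.2]
width: 0.597
finger_force: 0.0
```

Emit:
{"fn": "step_hand", "kwargs": {"plan": [[[0, 0, -0.4], [0, 0, 0], 0.6], [[0, 0, -0.6], [0, 0, 0], 0.6], [[0, 0, -0.6], [0, 0, 0], 0.6], [[0, 0, 0], [0, 0, 0], 0.6]]}}

```text
time: 16.7
tcp_pos: [0.5373, 0.2422, 0.4629]
orientation: [3.131, -0.005, 1.426]
force: [-0.2, 0.9, 1.1]
width: 0.601
finger_force: 0.0
```

```bash
python3 - <<'E'
from h import *
# tool-closed pusher: axis at local (0,.064)
delta(pol(.064,137,.45),down(47))
t=r.get_image("top");s=r.get_image("side")
a=cv2.resize(t[120:240,270:430],None,fx=2.5,fy=2.5,interpolation=cv2.INTER_CUBIC);b=cv2.resize(s[100:220,220:380],None,fx=2.5,fy=2.5,interpolation=cv2.INTER_CUBIC)
cv2.imwrite("pics/m6.png",np.hstack([a,b]))
E
```

```text
shift [ 0.1355 -0.0517  0.0131] rot [ 0.0083 -0.0081  0.6056]
```

View pics/m6.png

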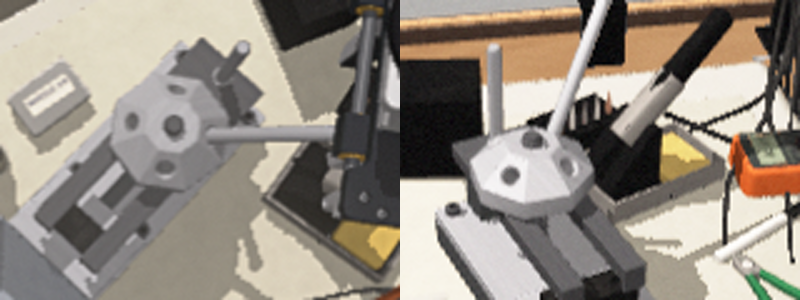

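The bar stands in its hole with the fingers clear of it. Next I move above the strap gap, turn the closing line along the fixture, and shut the fingers to make a pusher.

To row units: 0.034 m is 0.68, -0.013 m is -0.26, 0.155 rad is 3.1.

Emit:
{"fn": "step_hand", "kwargs": {"plan": [[[0.68, -0.26, 0], [0, 0, 0], 0.6], [[0.68, -0.26, 0], [0, 0, 0], 0.6], [[0.68, -0.26, 0], [0, 0, 0], 0], [[0.67, -0.26, 0], [0, 0, 0], 0], [[0, 0, 0], [0, 0, 3], 0], [[0, 0, 0], [0, 0, 3], 0], [[0, 0, 0], [0, 0, 3], 0], [[0, 0, 0], [0, 0, 3.1], 0], [[0, 0, 0], [0, 0, 0], 0], [[0, 0, 0], [0, 0, 0], 0], [[0, 0, 0], [0, 0, 0], 0], [[0, 0, 0], [0, 0, 0], 0]], "squeeze": 40}}

```text
time: 18.0
tcp_pos: [0.5055, 0.3838, 0.4568]
orientation: [3.141, -0.0, 0.827]
force: [-0.2, 0.8, -0.1]
width: 0.007
finger_force: 0.0
```

```bash
python3 - <<'E'
from h import *
delta(pol(.064,137,.265),down(47)); print(cur()[2]["joint_pos"])
# check gap position: strap prong inner edges from images
i=cv2.imread("pics/m6.png")
z=.076+.014+.0111
def px(u,v): return (270+(u+.5)/2.5-.5,120+(v+.5)/2.5-.5)
for x in(-.034,-.016,.016,.034):
    for y in(.066,.119):
        a=np.radians(47); P=S+[x*np.cos(a)-y*np.sin(a),x*np.sin(a)+y*np.cos(a),z]; p=proj("top",P); print(x,y,(p-[269.5,119.5])*2.5)
E
```

```text
shift [0.0002 0.0001 0.1918] rot [ 0.0004 -0.0004  0.0067]
[ 0.5602  0.2769  1.0485 -0.0003  1.8157  1.3039]
-0.034 0.066 [140.8958 226.7464]
-0.034 0.119 [ 94.99   275.5834]
-0.016 0.066 [124.1824 211.1483]
-0.016 0.119 [ 78.2604 259.836 ]
0.016 0.066 [ 94.5834 183.5337]
0.016 0.119 [ 48.6379 231.9527]
0.034 0.066 [ 78.0012 168.0681]
0.034 0.119 [ 32.0454 216.3343]
```

To row units: 0.04 m is 0.8, 0.02 m is 0.4, 0.006 rad is 0.12.

Emit:
{"fn": "step_hand", "kwargs": {"plan": [[[0, 0, 0.8], [0, 0, 0.12], 0], [[0, 0, 0.8], [0, 0, 0], 0], [[0, 0, 0.8], [0, 0, 0], 0], [[0, 0, 0.4], [0, 0, 0], 0], [[0, 0, 0.2], [0, 0, 0], 0], [[0, 0, 0], [0, 0, 0], 0]]}}

```text
time: 18.6
tcp_pos: [0.5054, 0.3837, 0.3056]
orientation: [-3.141, 0.002, 0.82]
force: [-0.3, 0.2, 0.3]
width: 0.007
finger_force: 0.0
```

Emit:
{"fn": "step_hand", "kwargs": {"plan": [[[0, 0, 0.3], [0, 0, 0], 0], [[0, 0, 0.2], [0, 0, 0], 0], [[0, 0, 0.2], [0, 0, 0], 0], [[0, 0, 0.12], [0, 0, 0], 0], [[0, 0, 0], [0, 0, 0], 0]]}}

```text
time: 19.1
tcp_pos: [0.5053, 0.3837, 0.2647]
orientation: [-3.142, 0.001, 0.82]
force: [-0.4, -0.1, 0.7]
width: 0.003
finger_force: 0.0
```

```bash
python3 - <<'E'
from h import *
delta(pol(.064,137,.265),down(47)); print(cur()[2]["force"])
E
```

```text
shift [ 0.0004  0.0002 -0.0003] rot [-0.0001  0.0014 -0.0005]
[-0.3865 -0.1004  0.6607]
```

Emit:
{"fn": "step_hand", "kwargs": {"plan": [[[0, -0.1, 0], [0, 0, 0], 0], [[0, -0.1, 0], [0, 0, 0], 0], [[0, -0.08, 0], [0, 0, 0], 0], [[0, -0.08, 0], [0, 0, 0], 0], [[0, -0.08, 0], [0, 0, 0], 0], [[0, -0.08, 0], [0, 0, 0], 0], [[0, -0.08, 0], [0, 0, 0], 0]]}}

```text
time: 19.8
tcp_pos: [0.4837, 0.4045, 0.2668]
orientation: [3.14, -0.002, 0.82]
force: [2.2, -1.7, 2.7]
width: 0.006
finger_force: 1.7
```

Emit:
{"fn": "step_hand", "kwargs": {"plan": [[[0, -0.08, 0], [0, 0, 0], 0], [[0, -0.08, 0], [0, 0, 0], 0], [[0, -0.08, 0], [0, 0, 0], 0], [[0, -0.08, 0], [0, 0, 0], 0], [[0, -0.08, 0], [0, 0, 0], 0], [[0, -0.08, 0], [0, 0, 0], 0]]}}

```text
time: 20.4
tcp_pos: [0.4665, 0.4208, 0.2685]
orientation: [3.139, -0.004, 0.819]
force: [0.4, -3.0, 11.8]
width: 0.006
finger_force: 5.1
```

Emit:
{"fn": "step_hand", "kwargs": {"plan": [[[0, -0.08, 0], [0, 0, 0], 0], [[0, -0.08, 0], [0, 0, 0], 0], [[0, -0.08, 0], [0, 0, 0], 0], [[0, 0, 0], [0, 0, 0], 0], [[0, 0, 0], [0, 0, 0], 0], [[0, 0, 0], [0, 0, 0], 0], [[0, 0, 0], [0, 0, 0], 0]]}}

```text
time: 21.1
tcp_pos: [0.4575, 0.4288, 0.2659]
orientation: [3.141, -0.001, 0.82]
force: [-0.6, 0.0, -0.1]
width: 0.004
finger_force: 0.0
```

```bash
python3 - <<'E'
from h import *
t=r.get_image("top");s=r.get_image("side")
a=cv2.resize(t[120:300,225:405],None,fx=2,fy=2,interpolation=cv2.INTER_CUBIC);b=cv2.resize(s[130:310,220:400],None,fx=2,fy=2,interpolation=cv2.INTER_CUBIC)
cv2.imwrite("pics/m7.png",np.hstack([a,b]))
g=cv2.cvtColor(s,6); 
m=(g[220:300,260:370]<45).astype(np.uint8); n,_,st,ce=cv2.connectedComponentsWithStats(m)
for i in range(1,n):
    if st[i,4]>25: print(st[i],ce[i]+[260,220],ray("side",ce[i]+[260,220],.02)-S)
E
```

```text
[ 89  19  20  21 240] [358.6583 251.9542] [-0.196   0.0619  0.02  ]
[ 43  46  41  27 573] [322.6736 278.3822] [-0.1525  0.1465  0.02  ]
```

To row units: -0.04 m is -0.8, -0.03 m is -0.6.

Emit:
{"fn": "step_hand", "kwargs": {"plan": [[[0, 0, -0.4], [0, 0, 0], 0], [[0, 0, -0.8], [0, 0, 0], 0], [[0, 0, -0.8], [0, 0, 0], 0], [[0, 0, -0.8], [0, 0, 0], 0], [[0, -0.6, -0.6], [0, 0, 0], 0], [[0, -0.8, 0], [0, 0, 0], 0], [[0, -0.8, 0], [0, 0, 0], 0], [[0, -0.8, 0], [0, 0, 0], 0], [[0, 0, 0], [0, 0, 0], 0], [[0, 0, 0], [0, 0, 0], 0], [[0, 0, 0], [0, 0, 0], 0]]}}

```text
time: 22.3
tcp_pos: [0.3483, 0.5306, 0.436]
orientation: [3.14, -0.001, 0.819]
force: [0.9, 0.3, -0.3]
width: 0.002
finger_force: 0.0
```

```bash
python3 - <<'E'
from h import *
t=r.get_image("top");s=r.get_image("side")
a=cv2.resize(t[120:300,225:405],None,fx=2.2,fy=2.2,interpolation=cv2.INTER_CUBIC);b=cv2.resize(s[110:310,220:400],(396,396),interpolation=cv2.INTER_CUBIC)
cv2.imwrite("pics/m8.png",np.hstack([a,b]))
E
```

```text
(no output)
```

View pics/m8.png

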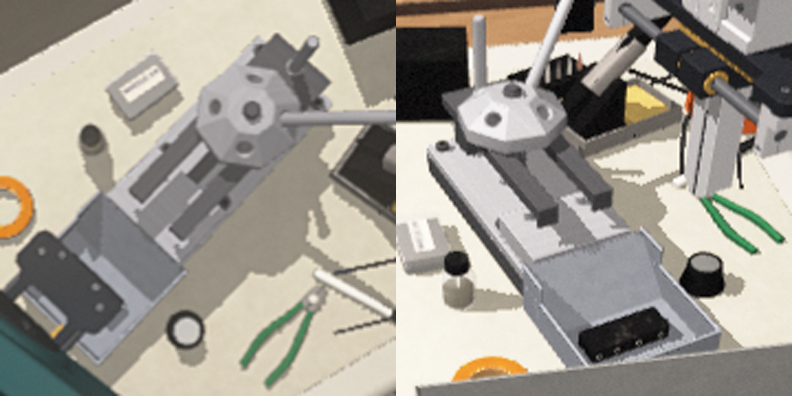

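The side crop shows the block at rest in the pan at (625,333). The bar stands in the collar at (540,70), and the bottle, box and loupe haven't moved. The robot is touching nothing.

```bash
python3 -c "
from workcell import r
print(r.sign_off())"
```

```text
the job is handed in; nothing more can be done
None
```

I handed the job in at about 22 s; the sign-off returned no verdict, but by my images and force readings the collar is about 183° slackened, the bar is standing in hole1, the block is at rest in the pan, and the bottle, box and loupe look undisturbed.

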